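# Pack the spirit level in a crowded tool tote and raise its handle

## Task

Pack the yellow spirit level in the blue tool tote: find the free gap between the things already in it and gently stand the level on its long edge on the floor of the tote, across the tote from near wall to far wall, without touching those things. Then swing the tote's folded handle fully up, ready for carrying, and leave it standing there.

Things in the scene. Friction and masses are not known exactly. Their poses are not given: they have to be found in the camera images.
- level: Yellow spirit level, 240 mm long, 45 mm high, standing on its long edge on the counter left of the tote, pointing roughly away from the robot; 0.19 kg. Its body is 20 mm thick with plane sides (26 mm over the end caps). Origin: middle of its underside; own y runs along its length, own x across its thickness, z up; the plane sides lie at x = -8 and +12 mm.
- tote: Blue steel tool tote, an open tray on the counter, heavy: it does not move. Origin: centre of its underside; x across it (away from the robot when not turned), y along it, z up. Inside 270 mm in x and 450 mm in y, so the level fits across it with 15 mm to spare at each end. Plain walls 4 mm thick, top of the rolled rim 59 mm above the counter.
- tote_floor (a point): Centre of the tote's rubber floor, 6 mm above the counter; axes as the tote's. The six things in the tote stand on its floor in two groups of three, in each group one behind the other in x; this leaves up to three gaps along y, between the groups and the two end walls (y = -225 and +225 mm). The widest is always over 85 mm wide; which one it is varies.
- lamp_carton_a: White and blue lamp carton in the tote, nearest the robot in its group, upright, 56 x 56 mm and 66 mm high; loose. Origin: centre of its underside.
- lamp_carton_b: Second white and blue lamp carton, in the same group, farthest from the robot, upright, 56 x 56 mm and 66 mm high; loose. Origin: centre of its underside.
- terminal_carton: White and green carton in the tote, upright, 34 mm in its own x, 70 mm in its own y, 50 mm high; loose. Origin: centre of its underside.
- paper_tape: Large roll of beige paper tape lying flat in the tote, 94 mm across, 25 mm high; loose. Origin: centre of its underside.
- black_tape: Small roll of black tape lying flat in the tote (black outside, beige core), 55 mm across, 19 mm high; loose. Origin: within 2 mm of the centre of its underside.
- spare_lamp: White spotlight lamp standing face down in the tote, 51 mm across at its foot, 58 mm high, narrower above; loose. Origin: centre of its underside.
- handle (a joint): Angle of the tote's bail handle, rad. At 0 it lies over the far wall: it points along the tote's +x and 30 degrees above level. It starts between 0 and 0.08 and grows as it swings up towards the robot; upright at 1.05, end stop at 1.16. It stays where it is left (friction; about 3 N at the grip swings it). Its side rods, 8 mm thick, run outside the end walls at y = -237 and +237 mm.
- handle_grip (a point): Middle of the handle's black round grip, 24 mm thick and 120 mm long, parallel to the tote's y. It does not turn on the bail. It runs on an arc of 180 mm radius about the hinge axis, which lies along the tote's y through x = 0, z = 55 mm of the tote.

How it is judged:
By the outcome, as a careful person would: the job done as asked, in the order asked, and still so for the second after the job is handed in, with the robot touching nothing.
It also fails if it takes over 56 s, if anything falls off the work surface, if the arm or the gripper's body presses on something with over 40 N, if the wrist force passes 120 N, or if a joint passes its speed limit or range.

## Robot

A 6-joint arm with a two-finger parallel gripper is mounted at the origin on a cart in front of the work surface, level with it; the furniture and walls round the work are solid. World frame = base frame: x ahead of the robot, y to its left, z up, the work surface at z = 0. Lengths are in m, angles in rad, forces in N, time in s.
With the tool pointing down it reaches from about 0.35 to 0.875 m from the base axis. Payload 15.5 kg.
Tool frame: the origin (TCP) lies on the mounting face of the last link; the fingertips stand 173 mm ahead of it and the grasp point (between the pads) lies 155 mm ahead of it; z points along the fingers, y is the line along which they close (so a half turn about z gives the same grasp; the last joint's range is limited). The gripper opens to 85 mm and grips with 20 to 120 N. Pads are 22 mm wide; open, the fingers measure 114 mm over their backs; the gripper's body (76 mm by 85 mm) begins 54 mm behind the grasp point. The pads swing forward as they close: fully open they stand 13 mm farther back than shut.
Start: joints at [1.073, 0.494, 1.345, -0, 1.302, -0.096], TCP at [0.244, 0.575, 0.405] pointing down, gripper open.
Joint ranges: [-2.91, 2.91], [-0.82, 2.16], [0.22, 2.67], [-1.22, 4.37], [0.12, 2.79], [-3.08, 3.08]. Speed limits (rad/s): [1.89, 1.89, 2.57, 3.01, 3.01, 3.01].

## Interface

Orientations are given as a 3x3 rotation matrix whose columns are the frame's x, y, z axes.
In Python, from bench import r, optics, job gives the robot as it stands.
- The arm moves only by the tool send_rows, never from a script. Its argument "moves" is a list of rows, each a list of 7 numbers: the shift along the tool's x, y, z in mm, then the turn, a rotation vector about the tool's x, y, z in rad, then the closure, from -1 (fully open) to 1 (shut). A call has 1 to 5 rows; each row is the pose to reach, as a shift and turn from the pose commanded when the call began, along the tool's axes at that moment; what a row does not reach only later rows make up. A row lasts 1/8 s, in which the tool goes at most 62.5 mm and 10.7 degrees, less where a joint would pass 70% of its speed; a pose out of reach is approached as far as the arm can. A call with a gripper value outside its range is refused whole. The fingers move at their own pace and stop on an object; the grip force is fixed at half the most. Time passes only in rows, so rows that repeat a pose let the fingers close. It gives the time, the measured TCP pose, the force, the opening and the grip force at its end, in the units of the state.
- r.get_state(): the state, without advancing time (a new reading comes with each control period).
- optics.read_camera(name): name is "scene" or "top" or "wrist"; returns a dict with "pixels" (420x560x3 uint8, blue, green, red), "depth" (420x560 float32, m along the optical axis (not along the pixel's ray), 0 where there is no reading), "K" (3x3 intrinsics, pixels), "k1" (the pictures are not rectified: a ray, as slopes to the right and down, at radius r is drawn at 1 + k1 r^2 times it, then the intrinsics apply), "rvec" (rotation vector, rad) and "tvec" (3), from world to camera coordinates, as OpenCV has them; the wrist camera has in their place "T_tool_cam" (4x4, takes a point from camera to tool coordinates, whose origin is the TCP and whose axes are the flange's). Camera axes: x right, y down, z forward; pixel columns grow to the right and rows downward; lengths in m; the calibration is good to about 2 mm. A picture is of the moment at which its call begins: read the wrist's pose just before it.
- job.finish_job(): hands the job in; it is judged then, once.
The state is a dict: "time": time; "joints": joint angles; "dq": joint speeds; "tau": joint torques, N m; "position": TCP position; "eef_rot": TCP orientation; "contact_force": force on the tool from outside, world axes, zero at the start; "wrist_torque": the same for the moment, N m; "grip_width": opening from 0.0 (shut) to 1.0 (fully open); "gripper_force": force on a finger pad.
Only numpy, scipy, OpenCV 4.12 (cv2) and the standard library are available. Lean on these libraries where they do the work, as an engineer would, in place of code of your own. Each camera call takes 0.05 s, during which the arm holds its last target. There are 200 camera calls.

## Working session

There is one attempt and no reset: what is moved stays moved. The work goes in short steps, Python scripts to look and compute and a tool call to move; the robot and the scene stay as the last step left them, time stands still between calls to the robot, and variables do not carry over. Pictures are saved under pics/ and viewed, at most 10 in all, crops included, and the job is handed in when it is done.

Besides the shell and the picture viewer there is one more tool, called after "Emit:" as a command line: name --pt "numbers of a row" for each row, then --argument value for the rest. send_rows: Moves the arm, as the interface text tells. Its arguments: {"type":"object","properties":{"moves":{"type":"array"}},"required":["moves"]}

```bash
mkdir -p pics; ls; cat > h.py <<'E'
import numpy as np, cv2
from bench import r, optics, job
def cam(n):
    s=r.get_state(); d=optics.read_camera(n)
    K=np.array(d['K']); 
    if 'rvec' in d:
        R,_=cv2.Rodrigues(np.array(d['rvec'],float)); t=np.array(d['tvec'],float).ravel()
        Rw=R.T; o=-R.T@t
    else:
        T=np.array(d['T_tool_cam']); Rt=np.array(s['eef_rot']).reshape(3,3)
        Rw=Rt@T[:3,:3]; o=Rt@T[:3,3]+np.array(s['position'])
    d['Rw']=Rw; d['o']=o
    return d
def rays(d,uv):
    K=np.array(d['K']); uv=np.asarray(uv,float).reshape(-1,2)
    p=np.stack([(uv[:,0]-K[0,2])/K[0,0],(uv[:,1]-K[1,2])/K[1,1]],1)
    q=p.copy()
    for _ in range(20): q=p/(1+d['k1']*(q**2).sum(1,keepdims=True))
    return np.c_[q,np.ones(len(q))]
def plane(d,uv,z):
    v=rays(d,uv)@d['Rw'].T; return d['o']+v*((z-d['o'][2])/v[:,2])[:,None]
def cloud(d):
    h,w=d['depth'].shape; u,v=np.meshgrid(np.arange(w),np.arange(h))
    P=rays(d,np.c_[u.ravel(),v.ravel()])*d['depth'].reshape(-1,1)
    return (P@d['Rw'].T+d['o']).reshape(h,w,3)
E
python3 - <<'E'
from h import *
import pickle
s=r.get_state(); print({k:np.round(v,3).tolist() for k,v in s.items()})
ims=[]
for n in ['top','scene','wrist']:
    d=cam(n); pickle.dump(d,open(n+'.pkl','wb')); cv2.imwrite(f'pics/{n}0.png',d['pixels']); print(n,np.round(d['o'],3),np.round(d['Rw'][:,2],2))
E
```

```text
pics
{'time': 0.0, 'joints': [1.074, 0.494, 1.346, 0.0, 1.303, -0.095], 'dq': [-0.001, -0.002, -0.0, -0.001, -0.001, 0.001], 'tau': [-0.002, -88.215, -38.386, -0.0, 0.01, -0.0], 'position': [0.244, 0.575, 0.404], 'eef_rot': [[-0.92, 0.391, -0.001], [0.391, 0.92, -0.001], [0.0, -0.001, -1.0]], 'contact_force': [-0.43, 0.216, -0.125], 'wrist_torque': [-0.006, 0.045, 0.037], 'gripper_force': 0.0, 'grip_width': 0.999}
top [0.396 0.074 1.313] [ 0.15  0.01 -0.99]
scene [ 0.096 -0.71   0.543] [ 0.47  0.78 -0.42]
wrist [0.185 0.601 0.374] [ 0.24 -0.1  -0.97]
```

View pics/top0.png

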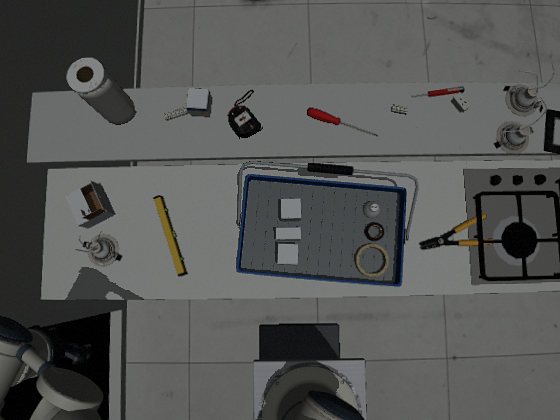

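View pics/scene0.png

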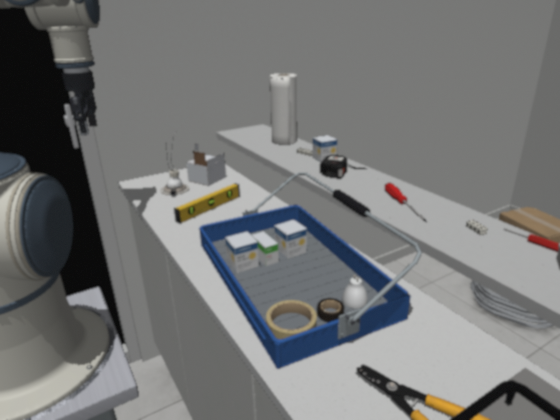

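The top view shows the yellow level at (155–187, 195–275). The tote rim spans about (237–408, 175–285), with the carton group at columns 277–302 and the tapes and lamp at 355–388. The widest gap is in the middle, around column 328, and the black grip is at (330,168). The scene view agrees with this.

```bash
cat > m.py <<'E'
from h import *
import pickle
d=pickle.load(open('top.pkl','rb')); im=d['pixels']; hsv=cv2.cvtColor(im,cv2.COLOR_BGR2HSV); C=cloud(d)
def big(m,roi):
    z=np.zeros_like(m); x0,x1,y0,y1=roi; z[y0:y1,x0:x1]=m[y0:y1,x0:x1]
    n,l,st,_=cv2.connectedComponentsWithStats(z); k=1+st[1:,4].argmax(); return l==k
def rect(m,z):
    v,u=np.nonzero(m); P=plane(d,np.c_[u,v],z)[:,:2]
    (c,wh,a)=cv2.minAreaRect((P*1000).astype(np.float32)); return np.round(c,1),np.round(wh,1),round(a,2),len(u)
m=big(cv2.inRange(hsv,(18,90,60),(35,255,255)),(140,200,180,290))
print('level',rect(m,.045), np.round(np.median(C[m][:,2]),4),np.percentile(C[m][:,2],[5,95]))
b=big(cv2.inRange(hsv,(100,120,40),(130,255,255)),(225,420,165,295))
print('tote',rect(b,.059),np.percentile(C[b][:,2],[5,50,95]))
g=big((im.max(2)<45).astype(np.uint8)*255,(295,365,155,180))
print('grip',rect(g,.145),np.percentile(C[g][:,2],[5,50,95]),np.round(np.median(C[g],0),3))
for n,p in dict(a=(288,253),t=(288,233),b=(290,208),lamp=(373,209),blk=(375,240),pap=(360,262),shelf=(280,130),floor=(330,235),counter=(215,230)).items():
    print(n,np.round(C[p[1],p[0]],3))
# things above floor inside the tote
(c,wh,a)=cv2.minAreaRect((plane(d,np.argwhere(b)[:,::-1],.059)[:,:2]*1000).astype(np.float32))
np.save('C.npy',C)
E
python3 m.py
python3 - <<'E'
import cv2
a=cv2.imread('pics/top0.png')[150:300,140:425]
cv2.imwrite('pics/crop1.png',cv2.resize(a,None,fx=2.8,fy=2.8,interpolation=cv2.INTER_CUBIC))
E
```

```text
level (array([510.2, 392.5]), array([228.4,  20.7]), 18.46, 563) 0.0434 [0.03464556 0.04846475]
tote (array([517.6, -43. ]), array([459. , 279.4]), 83.93, 1112) [0.05159984 0.05787635 0.0621983 ]
grip (array([670. , -59.8]), array([120. ,  25.2]), 83.66, 408) [0.15139741 0.16092513 0.16630335] [ 0.666 -0.059  0.161]
a [0.452 0.054 0.076]
t [0.509 0.053 0.055]
b [0.577 0.046 0.071]
lamp [ 0.572 -0.188  0.058]
blk [ 0.487 -0.197  0.024]
pap [ 0.425 -0.155  0.005]
shelf [0.786 0.07  0.124]
floor [ 0.505 -0.071  0.   ]
counter [0.526 0.266 0.002]
```

View pics/crop1.png

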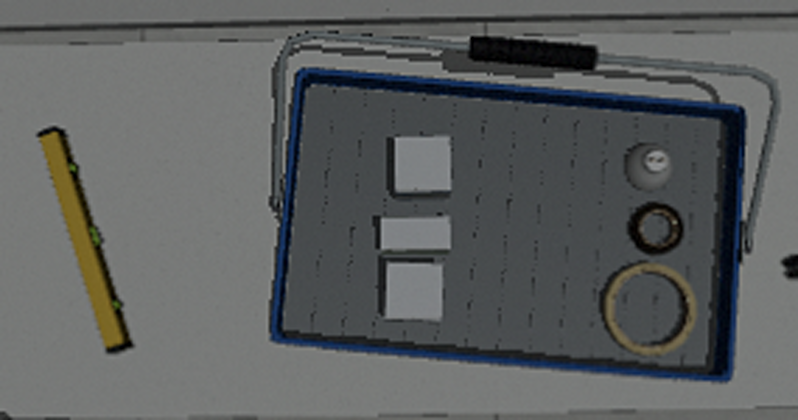

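The crop shows the level's top face from (52,130) to (118,350). The cartons' right edges are near crop column 445–452, and the leftmost edge on the other side is the paper tape at (602,308). The middle gap is clearly the widest.

```bash
cat > m2.py <<'E'
from h import *
import pickle
d=pickle.load(open('top.pkl','rb')); C=np.load('C.npy')
yaw=np.radians(-6.07); R=np.array([[np.cos(yaw),-np.sin(yaw)],[np.sin(yaw),np.cos(yaw)]]); c=np.array([.5176,-.043])
T=lambda P:np.round(((P[:,:2]-c)@R)*1000,1)
f=lambda x,y:(140+(x+.5)/2.8-.5,150+(y+.5)/2.8-.5)
for n,z,p in [('a top',.072,[(387,263),(443,263),(443,321),(385,321)]),('term top',.056,[(380,216),(451,216),(451,250),(380,250)]),('b top',.072,[(394,137),(452,137),(452,192),(394,192)]),
 ('paper L/R',.031,[(602,308),(697,308),(650,262),(650,355)]),('black',.025,[(629,228),(683,228)]),('lamp foot',.012,[(625,170),(672,175)]),
 ('rim corners',.059,[(300,70),(745,107),(730,380),(271,342)]),('grip ends',.15,[(471,48),(597,57)])]:
    P=plane(d,[f(*q) for q in p],z); print(n,T(P).tolist())
# shelf profile along column near grip
for u in (300,330,360):
    print([(v,*np.round(C[v,u,[0,2]],3)) for v in range(150,176,3)])
E
python3 m2.py
```

```text
a top [[-52.4, 119.6], [-47.5, 64.7], [-104.1, 60.0], [-109.2, 116.5]]
term top [[-5.1, 131.0], [1.2, 60.2], [-32.8, 57.4], [-39.1, 128.0]]
b top [[73.4, 123.9], [78.5, 66.2], [23.4, 61.7], [18.3, 119.0]]
paper L/R [[-76.0, -100.8], [-67.7, -197.2], [-25.3, -146.5], [-119.0, -152.5]]
black [[8.2, -124.0], [13.1, -179.5]]
lamp foot [[69.9, -118.4], [69.0, -167.8]]
rim corners [[136.2, 225.6], [137.9, -228.5], [-137.1, -227.5], [-139.7, 227.1]]
grip ends [[151.9, 57.6], [153.7, -61.9]]
[(150, np.float64(0.728), np.float64(0.125)), (153, np.float64(0.721), np.float64(0.119)), (156, np.float64(0.714), np.float64(0.114)), (159, np.float64(0.948), np.float64(-0.824)), (162, np.float64(0.936), np.float64(-0.834)), (165, np.float64(0.678), np.float64(0.158)), (168, np.float64(0.708), np.float64(-0.001)), (171, np.float64(0.698), np.float64(0.003)), (174, np.float64(0.689), np.float64(-0.001))]
[(150, np.float64(0.728), np.float64(0.12)), (153, np.float64(0.72), np.float64(0.118)), (156, np.float64(0.714), np.float64(0.11)), (159, np.float64(0.946), np.float64(-0.827)), (162, np.float64(0.725), np.float64(-0.003)), (165, np.float64(0.676), np.float64(0.162)), (168, np.float64(0.667), np.float64(0.164)), (171, np.float64(0.66), np.float64(0.161)), (174, np.float64(0.688), np.float64(-0.001))]
[(150, np.float64(0.727), np.float64(0.119)), (153, np.float64(0.719), np.float64(0.118)), (156, np.float64(0.713), np.float64(0.108)), (159, np.float64(0.944), np.float64(-0.828)), (162, np.float64(0.722), np.float64(0.002)), (165, np.float64(0.714), np.float64(-0.0)), (168, np.float64(0.704), np.float64(0.001)), (171, np.float64(0.66), np.float64(0.154)), (174, np.float64(0.685), np.float64(0.004))]
```

```bash
cat >> h.py <<'E'
def plan(x,y,z,ang):  # TCP target, tool-y heading in deg, tool down
    from scipy.spatial.transform import Rotation as Ro
    s=r.get_state(); R0=np.array(s['eef_rot']).reshape(3,3); a=np.radians(ang)
    ty=np.array([np.cos(a),np.sin(a),0]); tz=np.array([0,0,-1.]); Rt=np.c_[np.cross(ty,tz),ty,tz]
    d=R0.T@(np.array([x,y,z])-np.array(s['position']))*1000
    print('t',round(s['time'],2),'shift',np.round(d,1),'turn',np.round(Ro.from_matrix(R0.T@Rt).as_rotvec(),4))
E
python3 -c "
from h import *
plan(.510,.3925,.32,108.46)"
```

```text
t 0.15 shift [-315.9  -64.2   84.3] turn [-8.000e-04 -4.000e-04 -7.239e-01]
```

Emit:
send_rows --pt "-60 -12 16 0 0 -0.14 -1" --pt "-120 -25 32 0 0 -0.29 -1" --pt "-180 -37 48 0 0 -0.43 -1" --pt "-240 -49 64 0 0 -0.58 -1" --pt "-300 -61 80 0 0 -0.722 -1"

```text
time: 0.78
position: [0.495, 0.4026, 0.3251]
eef_rot: [[-0.948, -0.319, -0.0], [-0.319, 0.948, -0.0], [0.0, 0.0, -1.0]]
contact_force: [1.1, 1.1, -0.5]
grip_width: 0.998
gripper_force: 0.0
```

```bash
python3 -c "
from h import *
plan(.510,.3925,.32,108.46)"
```

```text
t 0.78 shift [-11.  -14.3   5.1] turn [ 0.     -0.0001  0.0027]
```

Emit:
send_rows --pt "-11 -14 5 0 0 0.003 -1" --pt "-11 -14 5 0 0 0.003 -1"

```text
time: 1.02
position: [0.5089, 0.3935, 0.3201]
eef_rot: [[-0.951, -0.309, -0.001], [-0.309, 0.951, -0.0], [0.001, -0.0, -1.0]]
contact_force: [0.1, 0.7, -0.5]
grip_width: 1.001
gripper_force: 0.0
```

```bash
cat > lev.py <<'E'
from h import *
import sys
d=cam('wrist'); im=d['pixels']; cv2.imwrite('pics/%s.png'%sys.argv[1],im)
hsv=cv2.cvtColor(im,cv2.COLOR_BGR2HSV); m=cv2.inRange(hsv,(18,90,60),(35,255,255))
C=cloud(d); z=C[...,2]
s=r.get_state(); print(np.round(s['position'],4))
t=(m>0)&(z>.036)&(z<.056)
n,l,st,_=cv2.connectedComponentsWithStats(t.astype(np.uint8)); t=l==1+st[1:,4].argmax()
v,u=np.nonzero(t); P=plane(d,np.c_[u,v],.045)[:,:2]*1000
print(len(u),np.median(z[t]),cv2.minAreaRect(P.astype(np.float32)),st.max(0))
E
python3 lev.py w1
```

```text
[0.508  0.3943 0.3205]
7765 0.04467605145082701 ((510.04632568359375, 394.2335510253906), (227.6195068359375, 20.06358528137207), 18.387836456298828) [   489    417    560    420 227434]
```

View pics/w1.png

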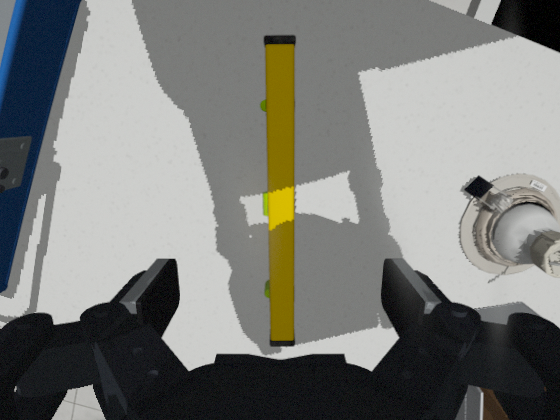

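The level is seen from (280,40) to (283,345) in the wrist view, centred at (0.510, 0.394). That agrees with the top view to 2 mm, and its sides are free.

```bash
python3 -c "
from h import *
plan(.510,.394,.183,108.4)"
```

```text
t 1.07 shift [ -1.9  -0.9 137.5] turn [ 0.0001 -0.0006 -0.0057]
```

Emit:
send_rows --pt "-2 -1 50 0 0 -0.005 -1" --pt "-2 -1 90 0 0 -0.005 -1" --pt "-2 -1 120 0 0 -0.005 -1" --pt "-2 -1 137 0 0 -0.005 -1" --pt "-2 -1 137 0 0 -0.005 -1"

```text
time: 1.7
position: [0.5098, 0.3944, 0.1833]
eef_rot: [[-0.948, -0.317, -0.001], [-0.317, 0.948, -0.001], [0.001, -0.0, -1.0]]
contact_force: [-0.1, 0.9, 0.8]
grip_width: 1.002
gripper_force: 0.0
```

Emit:
send_rows --pt "0 0 0 0 0 0 0.2" --pt "0 0 0 0 0 0 0.4" --pt "0 0 0 0 0 0 0.6" --pt "0 0 0 0 0 0 0.8" --pt "0 0 0 0 0 0 0.8"

```text
time: 2.33
position: [0.5108, 0.3938, 0.1843]
eef_rot: [[-0.949, -0.317, 0.001], [-0.317, 0.949, 0.0], [-0.001, 0.0, -1.0]]
contact_force: [-1.2, -0.7, 6.6]
grip_width: 0.225
gripper_force: 59.7
```

Emit:
send_rows --pt "0 0 0 0 0 0 1" --pt "0 0 0 0 0 0 1"

```text
time: 2.58
position: [0.5107, 0.3938, 0.1843]
eef_rot: [[-0.949, -0.317, 0.001], [-0.317, 0.949, 0.0], [-0.001, 0.0, -1.0]]
contact_force: [-1.7, -0.8, 7.0]
grip_width: 0.224
gripper_force: 59.7
```

Emit:
send_rows --pt "0 0 -20 0 0 0 1" --pt "0 0 -65 0 0 0 1" --pt "0 0 -115 0 0 0 1" --pt "0 0 -160 0 0 0 1" --pt "0 0 -180 0 0 0 1"

```text
time: 3.2
position: [0.5106, 0.3938, 0.3679]
eef_rot: [[-0.949, -0.317, 0.004], [-0.317, 0.949, 0.002], [-0.004, 0.001, -1.0]]
contact_force: [0.5, 1.0, -2.4]
grip_width: 0.228
gripper_force: 58.9
```

```bash
python3 -c "
from h import *
plan(.515,-.064,.364,83.93)"
```

```text
t 3.2 shift [ 140.8 -435.6    2.9] turn [0.0019 0.0039 0.4281]
```

Emit:
send_rows --pt "10 -32 0 0 0 0 1" --pt "24 -75 0 0 0 0.06 1" --pt "40 -124 0 0 0 0.12 1" --pt "56 -174 0 0 0 0.18 1" --pt "73 -225 0 0 0 0.24 1"

```text
time: 3.82
position: [0.5122, 0.1556, 0.3649]
eef_rot: [[-0.997, -0.08, 0.001], [-0.08, 0.997, 0.0], [-0.001, 0.0, -1.0]]
contact_force: [1.1, -0.5, -2.5]
grip_width: 0.226
gripper_force: 58.9
```

```bash
python3 -c "
from h import *
plan(.515,-.064,.364,83.93)"
```

```text
t 3.83 shift [  14.9 -219.1    0.8] turn [0.0002 0.0011 0.1865]
```

Emit:
send_rows --pt "3 -50 0 0 0 0.05 1" --pt "7 -100 0 0 0 0.1 1" --pt "10 -150 0 0 0 0.14 1" --pt "13 -190 0 0 0 0.18 1" --pt "15 -215 0 0 0 0.187 1"

```text
time: 4.45
position: [0.515, -0.0601, 0.3648]
eef_rot: [[-0.994, 0.107, 0.001], [0.107, 0.994, -0.0], [-0.001, -0.0, -1.0]]
contact_force: [0.5, -0.2, -1.8]
grip_width: 0.228
gripper_force: 59.0
```

Emit:
send_rows --pt "0 0 0 0 0 0 1" --pt "0 0 0 0 0 0 1"

```text
time: 4.7
position: [0.5151, -0.0579, 0.3643]
eef_rot: [[-0.995, 0.105, 0.0], [0.105, 0.995, 0.0], [-0.0, 0.0, -1.0]]
contact_force: [-0.2, 0.9, -2.0]
grip_width: 0.225
gripper_force: 59.1
```

```bash
python3 -c "
from h import *
d=cam('wrist'); cv2.imwrite('pics/w2.png',d['pixels'])
import pickle; pickle.dump(d,open('w2.pkl','wb'))
plan(.515,-.064,.364,83.93)"
```

```text
t 4.75 shift [-0.5 -6.3  0.2] turn [0.0001 0.0003 0.0017]
```

View pics/w2.png

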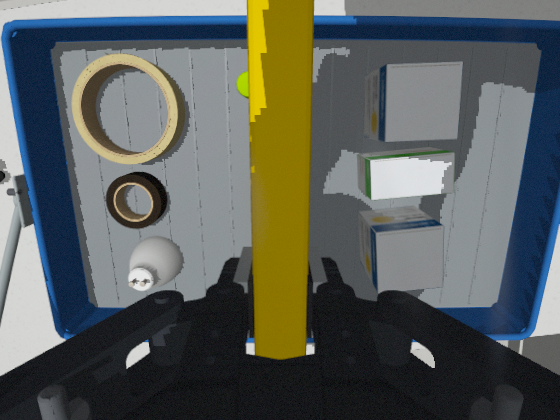

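The wrist view shows the level held over the gap. The paper tape's edge is at (183,108) on the left and the carton faces are at about (358–380,…) on the right, so there is ample clearance on both sides. I'll check the sides with rays.

```bash
python3 - <<'E'
from h import *
import pickle
d=pickle.load(open('w2.pkl','rb'))
yaw=np.radians(-6.07); R=np.array([[np.cos(yaw),-np.sin(yaw)],[np.sin(yaw),np.cos(yaw)]]); c=np.array([.5176,-.043])
T=lambda P:np.round(((P[:,:2]-c)@R)*1000,1).tolist()
print('tape',T(plane(d,[(183,108)],.025)),'lamp',T(plane(d,[(182,262)],.03)),'b/term/a left foot',T(plane(d,[(362,260),(358,197),(366,136)],.006)))
print('rim near outer',T(plane(d,[(120,20),(450,18)],.057)),'rim far',T(plane(d,[(75,338),(520,338)],.059)),'ends',T(plane(d,[(8,30),(558,30)],.057)))
E
```

```text
tape [[-73.6, -99.7]] lamp [[70.2, -109.5]] b/term/a left foot [[78.4, 71.5], [10.8, 63.1], [-48.6, 67.3]]
rim near outer [[-137.0, -134.4], [-138.9, 112.8]] rim far [[136.8, -210.0], [137.2, 216.6]] ends [[-132.2, -222.8], [-132.9, 198.7]]
```

Emit:
send_rows --pt "0 -6 30 0 0 0.002 1" --pt "0 -6 70 0 0 0.002 1" --pt "0 -6 110 0 0 0.002 1" --pt "0 -6 140 0 0 0.002 1" --pt "0 -6 155 0 0 0.002 1"

```text
time: 5.38
position: [0.5145, -0.0634, 0.2076]
eef_rot: [[-0.994, 0.105, -0.002], [0.105, 0.994, 0.0], [0.002, 0.0, -1.0]]
contact_force: [-0.3, -0.3, -1.9]
grip_width: 0.226
gripper_force: 59.1
```

Emit:
send_rows --pt "0 0 6 0 0 0 1" --pt "0 0 10 0 0 0 1" --pt "0 0 13 0 0 0 1" --pt "0 0 15 0 0 0 1" --pt "0 0 15 0 0 0 1"

```text
time: 6.0
position: [0.5147, -0.0643, 0.1938]
eef_rot: [[-0.994, 0.107, 0.0], [0.107, 0.994, -0.0], [-0.0, -0.0, -1.0]]
contact_force: [-0.2, -0.1, -1.4]
grip_width: 0.223
gripper_force: 59.1
```

Emit:
send_rows --pt "0 0 1 0 0 0 1" --pt "0 0 2 0 0 0 1" --pt "0 0 2 0 0 0 1"

```text
time: 6.38
position: [0.5146, -0.0642, 0.1916]
eef_rot: [[-0.994, 0.107, -0.0], [0.107, 0.994, 0.0], [0.0, 0.0, -1.0]]
contact_force: [-0.4, 0.0, -2.5]
grip_width: 0.223
gripper_force: 59.1
```

Emit:
send_rows --pt "0 0 0.5 0 0 0 1" --pt "0 0 1 0 0 0 1" --pt "0 0 1 0 0 0 1"

```text
time: 6.75
position: [0.5147, -0.0643, 0.1906]
eef_rot: [[-0.994, 0.107, -0.0], [0.107, 0.994, 0.0], [0.0, 0.0, -1.0]]
contact_force: [-0.5, 0.2, -2.6]
grip_width: 0.224
gripper_force: 59.1
```

Emit:
send_rows --pt "0 0 0.5 0 0 0 1" --pt "0 0 1 0 0 0 1" --pt "0 0 1 0 0 0 1"

```text
time: 7.12
position: [0.5146, -0.0642, 0.1903]
eef_rot: [[-0.994, 0.107, 0.0], [0.107, 0.994, -0.0], [-0.0, -0.0, -1.0]]
contact_force: [-3.6, 0.5, 12.7]
grip_width: 0.228
gripper_force: 61.4
```

Emit:
send_rows --pt "0 0 0.5 0 0 0 1" --pt "0 0 0.8 0 0 0 1" --pt "0 0 0.8 0 0 0 1"

```text
time: 7.5
position: [0.5146, -0.0642, 0.1902]
eef_rot: [[-0.994, 0.106, 0.001], [0.106, 0.994, -0.0], [-0.001, -0.0, -1.0]]
contact_force: [-6.9, 1.6, 33.1]
grip_width: 0.23
gripper_force: 64.4
```

Emit:
send_rows --pt "0 0 -0.9 0 0 0 1" --pt "0 0 -1.2 0 0 0 1" --pt "0 0 -1.2 0 0 0 1"

```text
time: 7.88
position: [0.5147, -0.0643, 0.1903]
eef_rot: [[-0.994, 0.107, 0.0], [0.107, 0.994, -0.0], [-0.0, -0.0, -1.0]]
contact_force: [-1.9, 0.5, 9.8]
grip_width: 0.222
gripper_force: 60.6
```

Emit:
send_rows --pt "0 0 0 0 0 0 0.5" --pt "0 0 0 0 0 0 0.4" --pt "0 0 0 0 0 0 0.2" --pt "0 0 0 0 0 0 0" --pt "0 0 0 0 0 0 0"

```text
time: 8.5
position: [0.5147, -0.0643, 0.1901]
eef_rot: [[-0.994, 0.107, 0.0], [0.107, 0.994, -0.0], [-0.0, -0.0, -1.0]]
contact_force: [-0.2, -0.9, -0.7]
grip_width: 0.502
gripper_force: 0.0
```

Emit:
send_rows --pt "0 0 -10 0 0 0 0" --pt "0 0 -30 0 0 0 0" --pt "0 0 -70 0 0 0 0" --pt "0 0 -120 0 0 0 0" --pt "0 0 -180 0 0 0 0"

```text
time: 9.12
position: [0.5141, -0.0641, 0.372]
eef_rot: [[-0.994, 0.107, -0.001], [0.107, 0.994, 0.0], [0.001, 0.0, -1.0]]
contact_force: [1.0, 0.0, 0.2]
grip_width: 0.493
gripper_force: 0.0
```

```bash
python3 -c "
from h import *
d=cam('wrist'); cv2.imwrite('pics/w3.png',d['pixels']); print(r.get_state()['position'])
import pickle; pickle.dump(d,open('w3.pkl','wb'))"
```

```text
[ 0.51555596 -0.06436531  0.37947291]
```

View pics/w3.png

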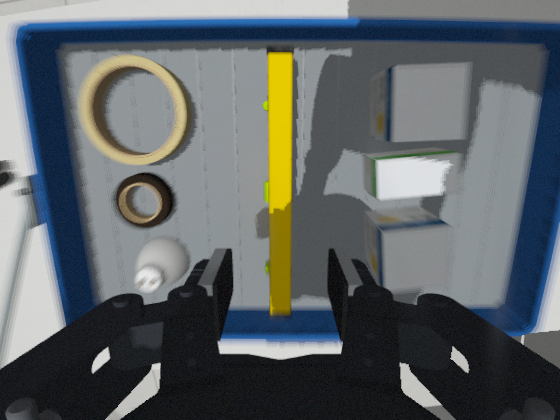

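The wrist view shows the level upright from (281,52) to (281,315), spanning the tote from wall to wall and clear of everything. Next is the handle.

Emit:
send_rows --pt "-10 0 -4 0 0 0.17 0" --pt "-20 0 -8 0 0 0.34 0" --pt "-40 0 -12 0 0 0.51 0" --pt "-60 0 -16 0 0 0.68 0" --pt "-80 0 -20 0 0 0.85 0"

```text
time: 9.8
position: [0.5946, -0.0728, 0.3909]
eef_rot: [[-0.572, 0.821, 0.0], [0.821, 0.572, -0.0], [-0.0, 0.0, -1.0]]
contact_force: [0.1, 0.1, -0.1]
grip_width: 0.504
gripper_force: 0.0
```

```bash
python3 -c "
from h import *
plan(.6693,-.0612,.40,-6.07)"
```

```text
t 9.8 shift [-33.2  67.9  -9.1] turn [3.000e-04 2.000e-04 7.144e-01]
```

Emit:
send_rows --pt "-8 17 -5 0 0 0.17 0" --pt "-17 34 -8 0 0 0.34 0" --pt "-25 51 -9 0 0 0.51 0" --pt "-33 66 -9 0 0 0.68 0" --pt "-33 68 -9 0 0 0.714 0"

```text
time: 10.42
position: [0.6692, -0.0604, 0.3993]
eef_rot: [[0.101, 0.995, 0.0], [0.995, -0.101, -0.0], [-0.0, 0.0, -1.0]]
contact_force: [0.3, -0.3, 0.1]
grip_width: 0.497
gripper_force: 0.0
```

Emit:
send_rows --pt "0 0 0 0 0 0 0"

```text
time: 10.55
position: [0.6683, -0.0605, 0.3993]
eef_rot: [[0.097, 0.995, -0.0], [0.995, -0.097, 0.0], [0.0, -0.0, -1.0]]
contact_force: [-0.0, -0.4, 0.2]
grip_width: 0.502
gripper_force: 0.0
```

```bash
python3 -c "
from h import *
d=cam('wrist'); cv2.imwrite('pics/w4.png',d['pixels'])
import pickle; pickle.dump(d,open('w4.pkl','wb'))
plan(.6693,-.0612,.31,-6.07)"
```

```text
t 10.6 shift [-0.5  1.2 89.3] turn [-0.0004  0.      0.0089]
```

View pics/w4.png

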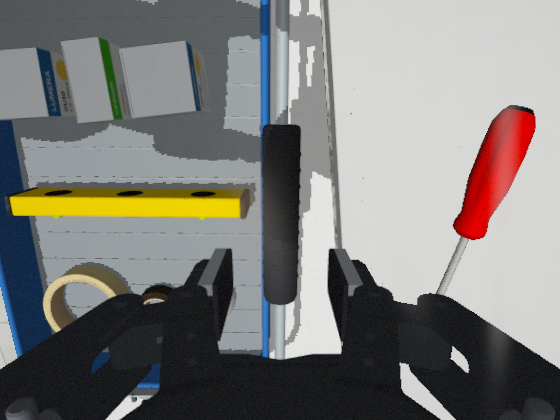

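The grip runs from (283,125) to (281,303), centred between the fingers. The shelf edge is at column 335, just outside the far finger.

```bash
python3 - <<'E'
from h import *
import pickle
d=pickle.load(open('w4.pkl','rb')); C=cloud(d)
P=plane(d,[(263,200),(300,200),(283,125),(281,303)],.15); print(np.round(P,4))
print('shelf',np.round(plane(d,[(336,180),(340,230)],.122),3), [np.round(C[200,u],3).tolist() for u in (270,282,295,330,345,360,400)])
E
```

```text
[[ 6.589e-01 -4.680e-02  1.500e-01]
 [ 6.834e-01 -4.920e-02  1.500e-01]
 [ 6.767e-01  1.000e-04  1.500e-01]
 [ 6.635e-01 -1.242e-01  1.500e-01]]
shelf [[ 0.712 -0.044  0.122]
 [ 0.713 -0.083  0.122]] [[0.664, -0.044, 0.163], [0.672, -0.045, 0.165], [0.68, -0.047, 0.159], [0.722, -0.089, 0.002], [0.718, -0.06, 0.12], [0.73, -0.061, 0.12], [0.76, -0.064, 0.121]]
```

Emit:
send_rows --pt "0 2 35 0 0 0.009 0" --pt "0 2 65 0 0 0.009 0" --pt "0 2 82 0 0 0.009 0" --pt "0 2 90 0 0 0.009 0" --pt "0 2 90 0 0 0.009 0"

```text
time: 11.22
position: [0.6708, -0.0608, 0.3093]
eef_rot: [[0.108, 0.994, 0.0], [0.994, -0.108, -0.0], [-0.0, 0.0, -1.0]]
contact_force: [-0.2, 0.3, -0.5]
grip_width: 0.504
gripper_force: 0.0
```

Emit:
send_rows --pt "0 0 0 0 0 0 0.3" --pt "0 0 0 0 0 0 0.5" --pt "0 0 0 0 0 0 0.7" --pt "0 0 0 0 0 0 0.8" --pt "0 0 0 0 0 0 0.8"

```text
time: 11.85
position: [0.6702, -0.0607, 0.309]
eef_rot: [[0.109, 0.994, -0.002], [0.994, -0.109, 0.0], [-0.0, -0.002, -1.0]]
contact_force: [-5.0, -0.5, -4.0]
grip_width: 0.26
gripper_force: 59.0
```

Emit:
send_rows --pt "0 -4 -6 0 0 0 0.8" --pt "0 -9 -13 0 0 0 0.8" --pt "0 -14 -19 0 0 0 0.8" --pt "0 -18.5 -25 0 0 0 0.8"

```text
time: 12.35
position: [0.6522, -0.0588, 0.3348]
eef_rot: [[0.109, 0.994, 0.001], [0.994, -0.109, -0.0], [-0.0, 0.001, -1.0]]
contact_force: [-0.2, -1.2, -9.9]
grip_width: 0.258
gripper_force: 59.0
```

Emit:
send_rows --pt "0 -11 -11.4 0 0 0 0.8" --pt "0 -22.7 -21.7 0 0 0 0.8" --pt "0 -35.4 -31 0 0 0 0.8" --pt "0 -49 -39 0 0 0 0.8" --pt "0 -63 -46 0 0 0 0.8"

```text
time: 12.98
position: [0.5915, -0.0522, 0.3839]
eef_rot: [[0.109, 0.994, 0.011], [0.994, -0.109, -0.002], [-0.001, 0.011, -1.0]]
contact_force: [14.2, -2.5, 13.4]
grip_width: 0.258
gripper_force: 58.2
```

Emit:
send_rows --pt "0 -14.7 -5.6 0 0 0 0.8" --pt "0 -30 -10 0 0 0 0.8" --pt "0 -45 -13 0 0 0 0.8" --pt "0 -61 -14.6 0 0 0 0.8" --pt "0 -70 -15 0 0 0 0.8"

```text
time: 13.6
position: [0.5209, -0.0447, 0.3982]
eef_rot: [[0.109, 0.994, 0.008], [0.994, -0.109, -0.002], [-0.001, 0.009, -1.0]]
contact_force: [1.7, -4.1, 0.3]
grip_width: 0.254
gripper_force: 65.8
```

Emit:
send_rows --pt "0 -3 0 0 0 0 0.8" --pt "0 -6.5 0 0 0 0 0.8" --pt "0 -6.5 0 0 0 0 0.8"

```text
time: 13.98
position: [0.5148, -0.044, 0.398]
eef_rot: [[0.109, 0.994, 0.008], [0.994, -0.109, -0.002], [-0.001, 0.008, -1.0]]
contact_force: [4.3, -4.1, 15.7]
grip_width: 0.256
gripper_force: 67.1
```

```bash
python3 - <<'E'
from h import *
s=r.get_state(); yaw=np.radians(-6.07); p=np.array(s['position'])[:2]-[.5176,-.043]
x=p@[np.cos(yaw),np.sin(yaw)]; z=s['position'][2]-.155-.055-.005
print(p,x,z,np.hypot(x,z),np.degrees(np.arctan2(z,x))-30)
E
```

```text
[-0.00277145 -0.00104163] -0.002645770621914418 0.18302564131348895 0.18304476359731708 60.8281950613968
```

Emit:
send_rows --pt "0 -3 0 0 0 0 0.8" --pt "0 -6 0 0 0 0 0.8" --pt "0 -6 0 0 0 0 0.8"

```text
time: 14.35
position: [0.5084, -0.0434, 0.3973]
eef_rot: [[0.109, 0.994, 0.006], [0.994, -0.109, -0.002], [-0.001, 0.006, -1.0]]
contact_force: [2.8, -5.0, 10.0]
grip_width: 0.258
gripper_force: 67.4
```

Emit:
send_rows --pt "0 0 0 0 0 0 0.4" --pt "0 0 0 0 0 0 0.2" --pt "0 0 0 0 0 0 0" --pt "0 0 0 0 0 0 -0.2" --pt "0 0 0 0 0 0 -0.2"

```text
time: 14.98
position: [0.5077, -0.0429, 0.395]
eef_rot: [[0.109, 0.994, -0.0], [0.994, -0.109, 0.0], [0.0, -0.0, -1.0]]
contact_force: [-0.5, 0.2, -0.4]
grip_width: 0.6
gripper_force: 0.0
```

Emit:
send_rows --pt "0 0 -5 0 0 0 -0.2" --pt "0 0 -20 0 0 0 -0.2" --pt "0 0 -50 0 0 0 -0.2" --pt "0 0 -90 0 0 0 -0.2" --pt "0 0 -120 0 0 0 -0.2"

```text
time: 15.6
position: [0.5077, -0.0429, 0.517]
eef_rot: [[0.109, 0.994, 0.001], [0.994, -0.109, -0.0], [-0.0, 0.001, -1.0]]
contact_force: [-0.1, -0.5, 0.1]
grip_width: 0.599
gripper_force: 0.0
```

Emit:
send_rows --pt "40 0 0 0 0 0 -0.2" --pt "90 0 0 0 0 0 -0.2" --pt "145 0 0 0 0 0 -0.2" --pt "200 0 0 0 0 0 -0.2" --pt "250 0 0 0 0 0 -0.2"

```text
time: 16.23
position: [0.5348, 0.2075, 0.5155]
eef_rot: [[0.108, 0.994, 0.0], [0.994, -0.108, 0.0], [0.0, 0.0, -1.0]]
contact_force: [0.4, -0.0, -0.2]
grip_width: 0.599
gripper_force: 0.0
```

```bash
python3 - <<'E'
from h import *
a=cam('top')['pixels'];b=cam('scene')
cv2.imwrite('pics/f_top.png',cv2.resize(a[150:300,140:425],None,fx=2.8,fy=2.8,interpolation=cv2.INTER_CUBIC)); cv2.imwrite('pics/f_scene.png',b['pixels'])
E
```

```text
(no output)
```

View pics/f_top.png

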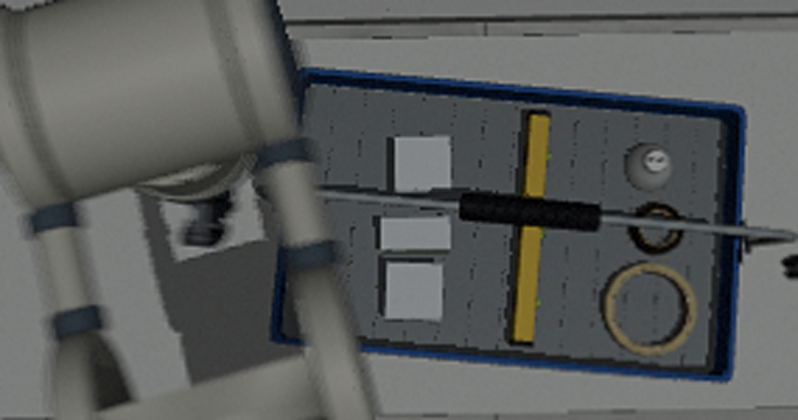

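View pics/f_scene.png

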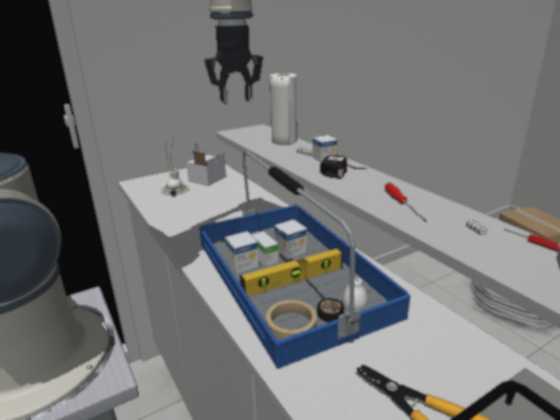

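The top crop shows the level between the groups, from (540,115) to (522,342), with everything else unmoved. The handle stands over the middle with its grip at (530,212), and the scene view agrees. I'll check the handle angle before handing in.

```bash
python3 - <<'E'
from h import *
import pickle
d=pickle.load(open('top.pkl','rb'))
yaw=np.radians(-6.07); R=np.array([[np.cos(yaw),-np.sin(yaw)],[np.sin(yaw),np.cos(yaw)]]); c=np.array([.5176,-.043])
f=lambda x,y:(140+(x+.5)/2.8-.5,150+(y+.5)/2.8-.5)
P=plane(d,[f(460,206),f(600,217),f(530,212)],.235); q=(P[:,:2]-c)@R; print(q, 'angle',np.arccos(q[2,0]/.18)-np.pi/6)
P=plane(d,[f(540,113),f(522,344)],.051); print(((P[:,:2]-c)@R)*1000)
print(r.get_state()['time'])
E
```

```text
[[-0.00870376  0.05933789]
 [-0.0076094  -0.06138717]
 [-0.00857918 -0.0010394 ]] angle 1.0948777362527182
[[ 114.69527407  -21.69584287]
 [-119.35806484  -20.78656138]]
16.325
```

The handle measures 1.095 rad, past upright and short of the end stop. The level is centred in x and at y = -21 mm in the tote.

```bash
python3 -c "
from bench import job
print(job.finish_job())"
```

```text
the job is handed in; nothing more can be done
None
```

The level stands on its long edge across the tote in the middle gap, touching nothing, the handle stands upright at about 1.09 rad, and the job was handed in at about 16 s.

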